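Slide the brass rod home in the V-groove fixture

TASK

Push the brass rod gently along its V-groove until its end rests against the red stop plate, keeping it down in its groove. The fixture only stands on the bed, so do not shove it along, and leave the dark steel rod in the other groove where it lies.

Things in the scene. Friction and masses are not known exactly. Their poses are not given: they have to be found in the camera images.
- fixture: Blue-grey block, 240 (x) x 170 (y) x 45 mm, 4 kg, standing loose. Origin: centre of its underside, z up. Two bright 90-degree V-grooves along x at y = +45 and -45 mm, 16 mm deep, 32 mm wide; between them the top is flat at z = 45 mm. A red stop plate, 62 mm high, closes the +x end over the full width, inner face at x = +120 mm. The -x end is open.
- brass_rod: Brass rod, 28 mm diameter, 90 mm long, 0.4 kg, in either groove, 50 to 100 mm short of the stop. Origin: its centre; x: its axis, at first pointing to the stop. Its centre is 49 mm and its top 63 mm above the fixture's underside: the upper 18 mm stand proud of the block. It slides with a few newtons of friction and stays where left; at the stop its centre is at x = +75 mm of the fixture.
- steel_rod: Dark steel rod of the same size, lying in the other groove, to be left alone. Origin: the rod's centre; its x is the rod's axis.
Mind the look-alikes: they are no part of the job. Leave any pink look-alike of the brass_rod alone.

How it is judged:
By the outcome, as a careful person would: the job done as asked, in the order asked, and still so for the second after the job is handed in, with the robot touching nothing.
It also fails if it takes over 32 s, if anything falls off the work surface, if the arm or the gripper's body presses on something with over 40 N, if the wrist force passes 120 N, or if a joint passes its speed limit or range.

ROBOT

A 7-joint arm with a two-finger parallel gripper is mounted at the origin on a cart in front of the work surface, level with it; the furniture and walls round the work are solid. World frame = base frame: x ahead of the robot, y to its left, z up, the work surface at z = 0. Lengths are in m, angles in rad, forces in N, time in s.
With the tool pointing down it reaches from about 0.425 to 0.825 m from the base axis. Payload 3.6 kg.
Tool frame: the origin (TCP) lies at the very end of the fingers, on their centre line; the grasp point (between the pads) lies 19 mm behind it; x points along the fingers, z is the direction in which the jaws open and shut, and the axes are right-handed (so a half turn about x gives the same grasp; the last joint's range is limited). The gripper opens to 93 mm and grips with 3 to 60 N. Pads are 15 mm wide; open, the fingers measure 128 mm over their backs; the gripper's body (75 mm by 188 mm) begins 65 mm behind the grasp point.
Start: joints at [-1.155, 0.615, -0.013, 1.423, 0.008, 1.103, -0.04], TCP at [0.278, 0.588, 0.219] pointing down, gripper open.
Joint ranges: [-3.12, 3.12], [-0.3, 2.06], [-1.34, 1.32], [0.26, 2.42], [-1.36, 4.5], [0.01, 1.98], [-2.84, 2.84]. Speed limits (rad/s): [2.79, 2.79, 3.14, 3.14, 3.14, 3.14, 3.14].

INTERFACE

Orientations are given as a unit quaternion [x, y, z, w].
In Python, from cell import env gives the robot as it stands. The module is installed in compiled form; this text tells all that it offers.
- The arm moves only by the tool jog_arm, never from a script. Its argument "steps" is a list of rows, each an object with "slide": the shift along the tool's x, y, z as a fraction of full scale, a list of three; "turn": the turn about the tool's x as a fraction of full scale; "fingers": the opening, from 0 (shut) to 1 (fully open). In form: [{"slide": [x, y, z], "turn": turn, "fingers": fingers}, ...]. A call has 1 to 5 rows; each row is the pose to reach, as a shift and turn from the pose commanded when the call began, along the tool's axes at that moment; what a row does not reach only later rows make up. Full scale, the value 1, is 100 mm for a shift and 90 degrees for a turn. A row lasts 1/12 s, in which the tool goes at most 41.7 mm and 7.16 degrees, less where a joint would pass 70% of its speed; a pose out of reach is approached as far as the arm can. A call with a number of a shift or a turn outside -1 to 1 is refused whole. A call with a gripper value outside its range is refused whole. The fingers move at their own pace and stop on an object; "squeeze" is the grip in N (left out, the last holds). Time passes only in rows, so rows that repeat a pose let the fingers close. It gives the time, the measured TCP pose, the force and the opening at its end, in the units of the state.
- env.sense(): the state, without advancing time (a new reading comes with each control period).
- env.camera(name): name is "scene" or "top" or "wrist"; returns the picture (420x560x3 uint8, red, green, blue); there is no depth.
- env.camera_params(name): a dict with "fx", "fy", "cx", "cy" (pixels), "origin" and "orientation" of the camera in the world; the wrist camera has in their place "T_tool_cam" (4x4, takes a point from camera to tool coordinates, whose origin is the TCP and whose axes are the tool frame's). Camera axes: x right, y up, looking along -z (the intrinsics and any distortion apply to the point x, -y, -z); pixel columns grow to the right and rows downward; lengths in m; the calibration is good to about 2 mm. A picture is of the moment at which its call begins: read the wrist's pose just before it. camera_params takes no time and is no camera call.
- env.hand_in(): hands the job in, once; it reports no verdict.
The state is a dict: "time": time; "joints": joint angles; "qvel": joint speeds; "tau": joint torques, N m; "eef_pos": TCP position; "tool_rot": TCP orientation; "ft_force": force on the tool from outside, world axes, zero at the start; "ft_torque": the same for the moment, N m; "width": finger opening in m.
Only numpy, scipy, OpenCV 4.12 (cv2) and the standard library are available. Lean on these libraries where they do the work, as an engineer would, in place of code of your own. Each camera call takes 0.05 s, during which the arm holds its last target.

## Working session

There is one attempt and no reset: what is moved stays moved. The work goes in short steps, Python scripts to look and compute and a tool call to move; the robot and the scene stay as the last step left them, time stands still between calls to the robot, and variables do not carry over. Pictures are saved under pics/ and viewed, and the job is handed in when it is done.

Besides the shell and the picture viewer there is one more tool, called after "Emit:" as name(argument=value, ...) on one line, values as JSON. jog_arm: Moves the arm, as the interface text tells. Shift numbers are shares of 100 mm and turn numbers shares of 90 degrees, none past 1 either way. Its arguments: {"type":"object","properties":{"steps":{"type":"array"},"squeeze":{"type":"number"}},"required":["steps"]}

```bash
mkdir -p pics
python3 - <<'E'
from cell import env
import cv2
s=env.sense();print({k:s[k] for k in('time','eef_pos','tool_rot','ft_force','width')})
for n in('scene','top','wrist'):
    cv2.imwrite(f'pics/{n}0.png',env.camera(n)[:,:,::-1]);print(n,env.camera_params(n))
E
```

```text
{'time': 0.0, 'eef_pos': array([0.2775735 , 0.58689241, 0.21749046]), 'tool_rot': array([-0.37880559,  0.59813923,  0.37782851,  0.59664177]), 'ft_force': array([0.99198547, 0.5466109 , 0.40124309]), 'width': 0.09302811635945592}
scene {'fx': 542.9271895703033, 'fy': 542.9271895703033, 'cx': 277.8106579013211, 'cy': 209.13989396025045, 'origin': array([-0.17734346, -0.56245022,  0.83551852]), 'orientation': array([ 0.35689753, -0.17650234, -0.4289702 ,  0.81083638])}
top {'fx': 512.1073368231226, 'fy': 512.1073368231226, 'cx': 278.1501674345471, 'cy': 214.37292091835258, 'origin': array([ 0.28312456, -0.10474299,  1.24890557]), 'orientation': array([ 0.06504394, -0.06295043, -0.69737084,  0.71097148])}
wrist {'fx': 337.6201632469483, 'fy': 337.6201632469483, 'cx': 277.7862530645356, 'cy': 208.52537425059313, 'T_tool_cam': array([[-4.41309342e-04,  3.02468536e-01, -9.53159268e-01,
        -1.66282825e-01],
       [ 1.28704575e-03,  9.53158743e-01,  3.02467773e-01,
         8.54916324e-02],
       [ 9.99999074e-01, -1.09327773e-03, -8.09928701e-04,
         4.72090937e-04],
       [ 0.00000000e+00,  0.00000000e+00,  0.00000000e+00,
         1.00000000e+00]])}
```

View pics/scene0.png

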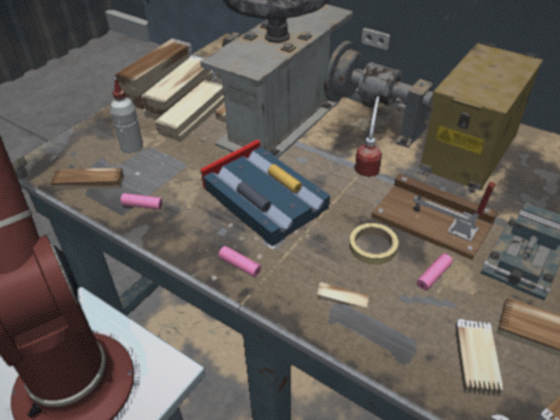

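View pics/top0.png

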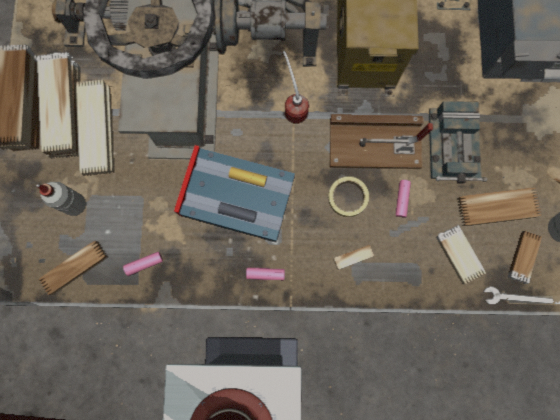

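View pics/wrist0.png

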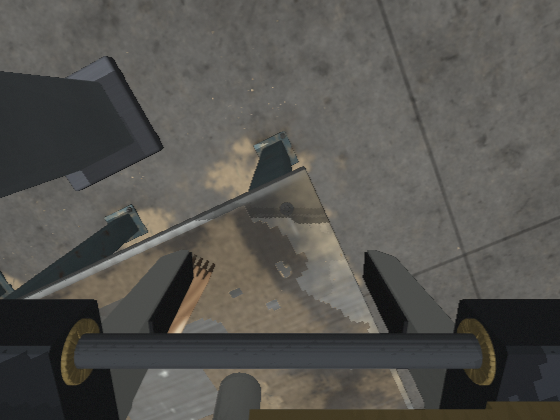

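The red stop is on the left (+y) end: scene (232,157), top (187,180). There is one brass rod, at scene (285,178) and top (248,176), in the far groove. The dark steel rod is in the near groove at top (237,212). The pink rods at top (142,264), (265,274) and (404,198) are look-alikes. I'll enlarge crops to confirm and measure.

Run:
```python
import cv2
a=cv2.imread('pics/top0.png')[140:250,165:305];cv2.imwrite('pics/topc.png',cv2.resize(a,None,fx=5,fy=5,interpolation=cv2.INTER_CUBIC))
a=cv2.imread('pics/scene0.png')[130:250,190:340];cv2.imwrite('pics/scenec.png',cv2.resize(a,None,fx=5,fy=5,interpolation=cv2.INTER_CUBIC))
```

```text
(no output)
```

View pics/topc.png

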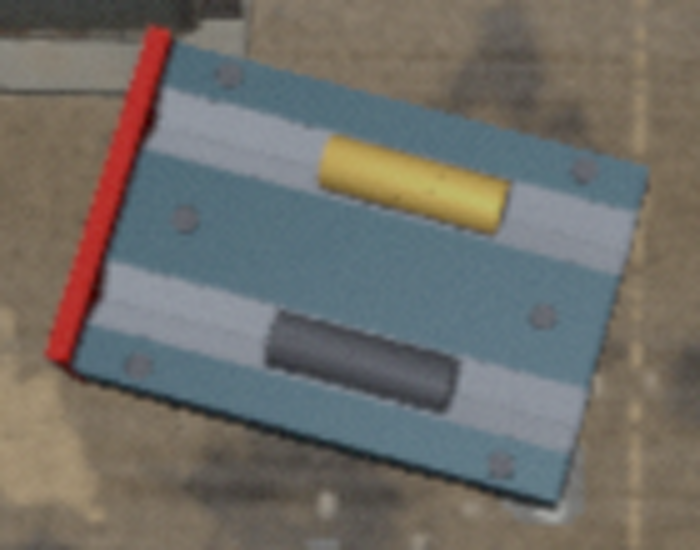

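View pics/scenec.png

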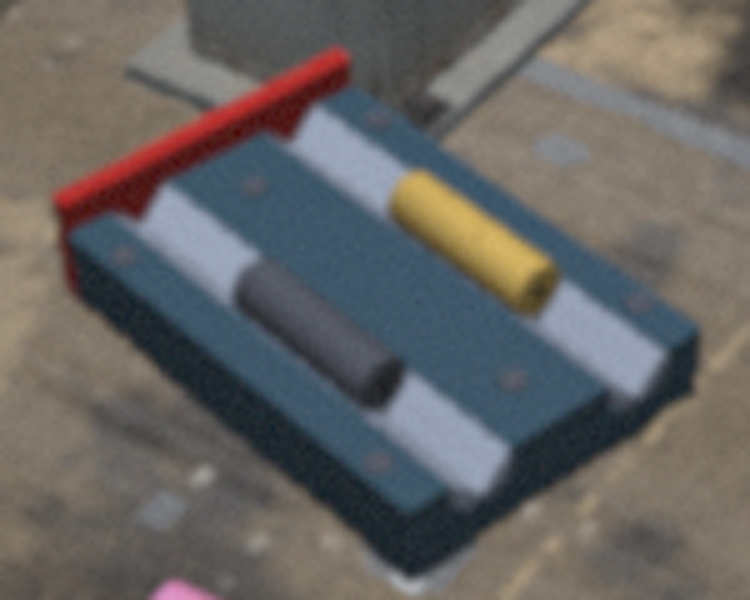

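The brass rod is the yellow one in the far groove, with its near end at top-crop (504,210) and its stop-side end at (324,162). There is a gap to the red plate. I'll fit the fixture pose from both views.

```bash
cat > h.py <<'E'
import numpy as np
from scipy.spatial.transform import Rotation as R
from scipy.optimize import least_squares
from cell import env
def proj(n,P):
    c=env.camera_params(n);p=(np.atleast_2d(P)-c['origin'])@R.from_quat(c['orientation']).as_matrix()
    return np.c_[c['fx']*p[:,0]/-p[:,2]+c['cx'], c['fy']*-p[:,1]/-p[:,2]+c['cy']]
def tri(uvs):
    return least_squares(lambda x:np.concatenate([(proj(n,x)[0]-uv) for n,uv in uvs]),[.6,0,.05])
def fx(p,P):
    P=np.atleast_2d(P)/1000.;c,s=np.cos(p[3]),np.sin(p[3])
    return np.c_[p[0]+c*P[:,0]-s*P[:,1],p[1]+s*P[:,0]+c*P[:,1],p[2]+P[:,2]]
E
python3 - <<'E'
from h import *
T={(-120,-85,45):(648,172),(-120,85,45):(557,498),(120,-85,62):(172,38),(120,85,62):(70,362),(-120,-61,45):(640,212),(-120,-29,45):(618,275),(-120,29,45):(590,387),(-120,61,45):(573,452)}
S={(-120,-85,45):(698,333),(-120,85,45):(405,515),(-120,85,0):(410,576),(120,85,62):(68,212),(120,-85,62):(350,65),(-120,-61,45):(668,352),(-120,-29,45):(603,395),(-120,29,45):(512,443),(-120,61,45):(445,495)}
t=np.array(list(T.values()))/5+[165,140]-.4; s=np.array(list(S.values()))/5+[190,130]-.4
tp=np.array(list(T));sp=np.array(list(S))
f=lambda p:np.concatenate([(proj('top',fx(p,tp))-t).ravel(),(proj('scene',fx(p,sp))-s).ravel()])
r=least_squares(f,[.6,0,0,1.57-.2],loss='soft_l1');print(r.x,np.degrees(r.x[3]));print(np.round(f(r.x).reshape(-1,2),1).tolist())
p=r.x; print('stop faces top', fx(p,[120,-45,62]))
for nm,a,b in(('-xend',(504,210),(543,288)),('+xend',(324,162),(408,192))):
    q=tri([('top',np.array(a)/5+[165,140]-.4),('scene',np.array(b)/5+[190,130]-.4)])
    d=q.x-p[:3];c,sn=np.cos(p[3]),np.sin(p[3]);print(nm,q.x,q.fun.round(2),'fixture',1e3*np.array([c*d[0]+sn*d[1],-sn*d[0]+c*d[1],d[2]]))
# rod x by model: project rod end circle points
for xx in(-90,-80,-70,-60,-50,-40):
    print(xx,((proj('top',fx(p,[[xx,-45,63],[xx,-45,49]]))+.4-[165,140])*5).round().tolist(),((proj('scene',fx(p,[[xx,-45,63],[xx,-45,49]]))+.4-[190,130])*5).round().tolist())
s=env.sense();print(s['eef_pos'],R.from_quat(s['tool_rot']).as_matrix().round(3))
np.save('fix.npy',p)
E
```

```text
[ 5.54868911e-01 -4.92542387e-05 -2.12032743e-03  1.32296659e+00] 75.8004019903592
[[0.5, -1.3], [0.2, 0.5], [0.1, -1.7], [-0.4, 0.1], [-0.5, -0.0], [0.5, -0.2], [-0.2, 0.2], [-0.3, 0.0], [0.6, -0.3], [0.2, 0.7], [-0.2, 3.5], [-1.4, -0.1], [-0.1, -0.8], [-1.3, 0.9], [1.0, -0.9], [-0.9, 2.2], [1.0, -0.9]]
stop faces top [[0.6279301  0.10524587 0.05987967]]
-xend [ 0.58323947 -0.06853549  0.05275634] [ 0.71 -0.59 -0.83  0.15] fixture [-59.43446258 -44.30347075  54.87666569]
+xend [0.60479233 0.01914627 0.05381609] [ 0.54 -0.46 -0.67  0.11] fixture [ 30.85528873 -43.68943617  55.93641269]
-90 [[569.0, 218.0], [569.0, 225.0]] [[588.0, 308.0], [587.0, 332.0]]
-80 [[549.0, 213.0], [549.0, 220.0]] [[572.0, 297.0], [572.0, 321.0]]
-70 [[529.0, 207.0], [529.0, 214.0]] [[556.0, 286.0], [556.0, 310.0]]
-60 [[509.0, 202.0], [509.0, 209.0]] [[541.0, 275.0], [541.0, 299.0]]
-50 [[489.0, 196.0], [489.0, 204.0]] [[526.0, 264.0], [526.0, 288.0]]
-40 [[468.0, 191.0], [470.0, 198.0]] [[510.0, 253.0], [510.0, 277.0]]
[0.27766752 0.58705294 0.21778784] [[-0.001 -0.904  0.427]
 [-0.002  0.427  0.904]
 [-1.    -0.    -0.002]]
```

The fixture stands at (0.555, 0.000) with yaw about 76°. The rod runs from fixture x = -59 to +31 mm, which gives 90 mm length (matches) and a gap of about 89 mm. The heights agree to within 2–6 mm. Once the tool is turned by about -0.123, its y and z axes line up with the fixture's y and x. I'll travel high with the fingers shut to a point behind the rod's open end.

Emit:
jog_arm(steps=[{"slide": [0, -0.15, -0.15], "turn": -0.04, "fingers": 0}, {"slide": [0, -0.35, -0.35], "turn": -0.08, "fingers": 0}, {"slide": [0, -0.55, -0.55], "turn": -0.123, "fingers": 0}, {"slide": [0, -0.75, -0.75], "turn": -0.123, "fingers": 0}, {"slide": [0, -0.9, -0.9], "turn": -0.123, "fingers": 0}], squeeze=20)

```text
time: 0.57
eef_pos: [0.3219, 0.4648, 0.2183]
tool_rot: [-0.434, 0.559, 0.433, 0.558]
ft_force: [-0.2, -0.4, 0.1]
width: 0.064
```

Emit:
jog_arm(steps=[{"slide": [0, -0.16, -0.2], "turn": 0, "fingers": 0}, {"slide": [0, -0.32, -0.4], "turn": 0, "fingers": 0}, {"slide": [0, -0.48, -0.6], "turn": 0, "fingers": 0}, {"slide": [0, -0.64, -0.8], "turn": 0, "fingers": 0}, {"slide": [0, -0.77, -1.0], "turn": 0, "fingers": 0}])

```text
time: 0.98
eef_pos: [0.3716, 0.3502, 0.2185]
tool_rot: [-0.434, 0.558, 0.434, 0.558]
ft_force: [0.8, -0.4, -0.4]
width: 0.0311
```

Emit:
jog_arm(steps=[{"slide": [0, -0.16, -0.2], "turn": 0, "fingers": 0}, {"slide": [0, -0.32, -0.4], "turn": 0, "fingers": 0}, {"slide": [0, -0.48, -0.6], "turn": 0, "fingers": 0}, {"slide": [0, -0.64, -0.8], "turn": 0, "fingers": 0}, {"slide": [0, -0.77, -1.0], "turn": 0, "fingers": 0}])

```text
time: 1.4
eef_pos: [0.4215, 0.2345, 0.2186]
tool_rot: [-0.434, 0.558, 0.434, 0.558]
ft_force: [0.4, 0.7, 0.1]
width: 0.0013
```

Emit:
jog_arm(steps=[{"slide": [0, -0.16, -0.2], "turn": 0, "fingers": 0}, {"slide": [0, -0.32, -0.4], "turn": 0, "fingers": 0}, {"slide": [0, -0.48, -0.6], "turn": 0, "fingers": 0}, {"slide": [0, -0.64, -0.8], "turn": 0, "fingers": 0}, {"slide": [0, -0.77, -1.0], "turn": 0, "fingers": 0}])

```text
time: 1.82
eef_pos: [0.4715, 0.1186, 0.2185]
tool_rot: [-0.434, 0.558, 0.434, 0.558]
ft_force: [0.8, 0.1, 0.4]
width: 0.0004
```

Emit:
jog_arm(steps=[{"slide": [0, -0.16, -0.2], "turn": 0, "fingers": 0}, {"slide": [0, -0.32, -0.4], "turn": 0, "fingers": 0}, {"slide": [0, -0.48, -0.6], "turn": 0, "fingers": 0}, {"slide": [0, -0.64, -0.8], "turn": 0, "fingers": 0}, {"slide": [0, -0.77, -1.0], "turn": 0, "fingers": 0}])

```text
time: 2.23
eef_pos: [0.5215, 0.0028, 0.2185]
tool_rot: [-0.434, 0.558, 0.434, 0.558]
ft_force: [0.5, 1.0, -0.6]
width: 0.0006
```

Emit:
jog_arm(steps=[{"slide": [0, -0.16, -0.2], "turn": 0, "fingers": 0}, {"slide": [0, -0.32, -0.4], "turn": 0, "fingers": 0}, {"slide": [0, -0.48, -0.6], "turn": 0, "fingers": 0}, {"slide": [0, -0.64, -0.8], "turn": 0, "fingers": 0}, {"slide": [0, -0.77, -1.0], "turn": 0, "fingers": 0}])

```text
time: 2.65
eef_pos: [0.5714, -0.1129, 0.2183]
tool_rot: [-0.434, 0.558, 0.434, 0.558]
ft_force: [0.6, -0.4, -0.6]
width: 0.0
```

```bash
cat > look.py <<'E'
import sys,cv2
from h import *
k=sys.argv[1]; p=np.load('fix.npy')
def fc(x):
    d=np.array(x)-p[:3];c,s=np.cos(p[3]),np.sin(p[3]);return 1e3*np.array([c*d[0]+s*d[1],-s*d[0]+c*d[1],x[2]])
s=env.sense();M=R.from_quat(s['tool_rot']).as_matrix()
print(s['time'],'tcp',s['eef_pos'],'fixt',fc(s['eef_pos']).round(1),'yaw z',np.degrees(np.arctan2(M[1,2],M[0,2])).round(2),'down',M[:,0].round(3),'F',s['ft_force'].round(1),s['width'])
for n in sys.argv[2:]:
    im=env.camera(n)[:,:,::-1]; cv2.imwrite(f'pics/{n}{k}.png',im)
    b={'top':(140,250,165,305),'scene':(100,250,170,357)}.get(n)
    if b: cv2.imwrite(f'pics/{n}{k}c.png',cv2.resize(im[b[0]:b[1],b[2]:b[3]],None,fx=4,fy=4,interpolation=cv2.INTER_CUBIC))
E
python3 look.py 1 wrist scene
```

```text
2.65 tcp [ 0.57143455 -0.11285599  0.21832378] fixt [-105.3  -43.7  218.3] yaw z 75.76 down [-0.  0. -1.] F [ 0.6 -0.4 -0.6] 3.8177669282214634e-05
```

View pics/wrist1.png

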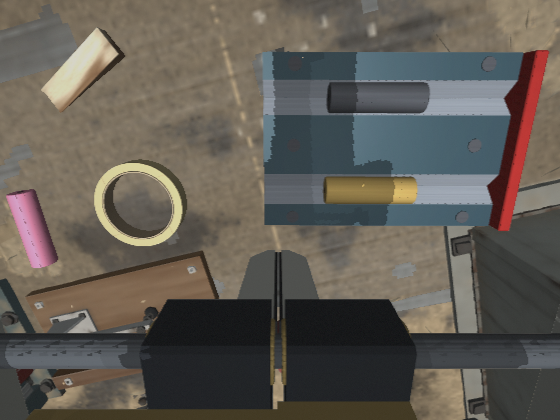

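View pics/scene1.png

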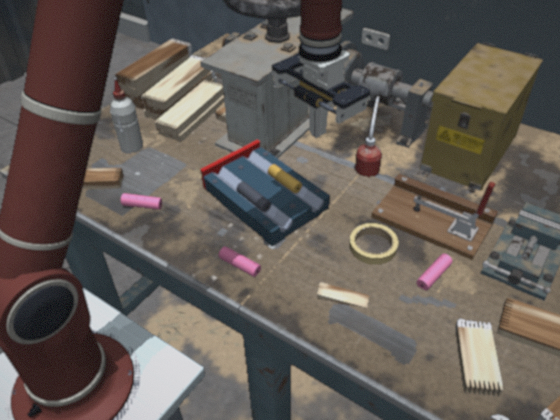

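The wrist view shows the fixture edges parallel to the picture rows, so the yaw is right. The brass rod's open end is at (325,190), its stop-side end at (417,190), and the shut fingertips at (280,252). The large bodies at lower right are outside the push path. I'll check against the wrist view by back-projection.

Run:
```python
import cv2
a=cv2.imread('pics/wrist1.png')[40:265,250:550];cv2.imwrite('pics/wrist1c.png',cv2.resize(a,None,fx=2.6,fy=2.6,interpolation=cv2.INTER_CUBIC))
from h import *
p=np.load('fix.npy');c=env.camera_params('wrist');T=c['T_tool_cam'];s=env.sense();M=R.from_quat(s['tool_rot']).as_matrix()
def bp(u,v,z):
    d=M@T[:3,:3]@np.array([(u-c['cx'])/c['fx'],-(v-c['cy'])/c['fy'],-1]);o=s['eef_pos']+M@T[:3,3]
    x=o+d*(z-o[2])/d[2];e=x-p[:3];cc,ss=np.cos(p[3]),np.sin(p[3]);return (1e3*np.array([cc*e[0]+ss*e[1],-ss*e[0]+cc*e[1]])).round(1)
for nm,u,v,z in(('rod-',325,190,.052),('rod+',417,190,.052),('corner--',265,225,.045),('corner-+',263,52,.045),('stop top -',499,230,.062),('stop+',527,52,.062),('rodedge',370,177,.052),('rodedge',370,204,.052)):print(nm,bp(u,v,z))
```

```text
rod- [-61.7 -45.4]
rod+ [ 31.5 -45.9]
corner-- [-123.7  -85.5]
corner-+ [-122.4   84. ]
stop top - [115.8 -85.9]
stop+ [108.4  80.2]
rodedge [-17.1 -32.2]
rodedge [-15.  -60.5]
```

View pics/wrist1c.png

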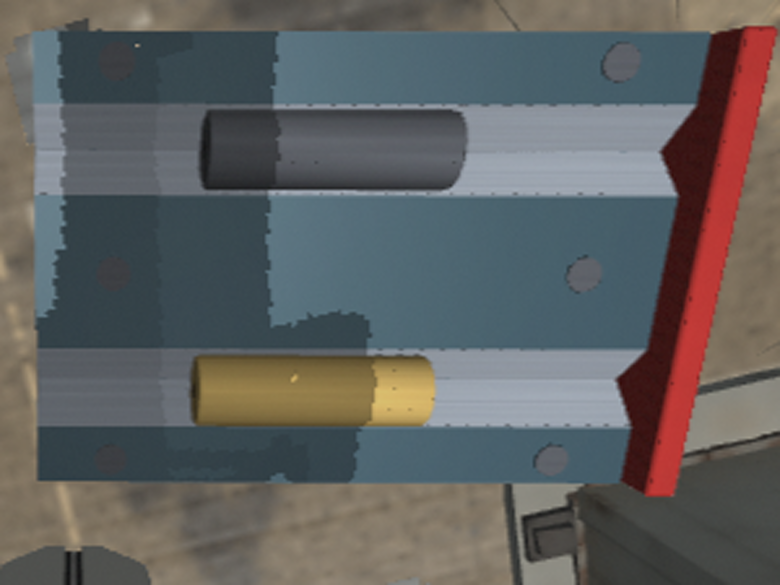

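All three views agree: the rod axis is at y ≈ -45.5 and the gap is about 87–89 mm. I'll lower the fingers behind the rod, above the block top.

Emit:
jog_arm(steps=[{"slide": [0.2, -0.01, 0], "turn": 0, "fingers": 0}, {"slide": [0.4, -0.02, 0], "turn": 0, "fingers": 0}, {"slide": [0.6, -0.02, 0], "turn": 0, "fingers": 0}, {"slide": [0.8, -0.02, 0], "turn": 0, "fingers": 0}, {"slide": [1.0, -0.02, 0], "turn": 0, "fingers": 0}])

```text
time: 3.17
eef_pos: [0.5725, -0.1109, 0.1177]
tool_rot: [-0.434, 0.558, 0.435, 0.558]
ft_force: [0.1, -0.5, -0.5]
width: 0.0004
```

Emit:
jog_arm(steps=[{"slide": [0.2, 0, 0], "turn": 0, "fingers": 0}, {"slide": [0.4, 0, 0], "turn": 0, "fingers": 0}, {"slide": [0.58, 0, 0], "turn": 0, "fingers": 0}, {"slide": [0.66, 0, 0], "turn": 0, "fingers": 0}, {"slide": [0.66, 0, 0], "turn": 0, "fingers": 0}])

```text
time: 3.58
eef_pos: [0.5712, -0.1109, 0.0507]
tool_rot: [-0.433, 0.559, 0.436, 0.557]
ft_force: [-0.5, -0.1, 0.6]
width: 0.0003
```

```bash
python3 look.py 2 wrist scene
```

```text
3.5833 tcp [ 0.57117692 -0.11093277  0.05067847] fixt [-103.5  -43.    50.7] yaw z 75.81 down [-0.005  0.001 -1.   ] F [-0.5 -0.1  0.6] 0.00034182170287721657
```

View pics/wrist2.png

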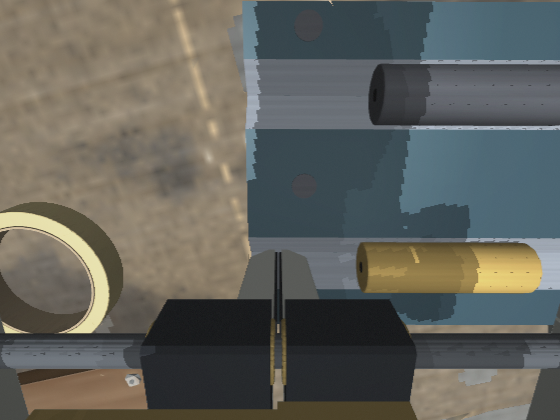

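View pics/scene2c.png

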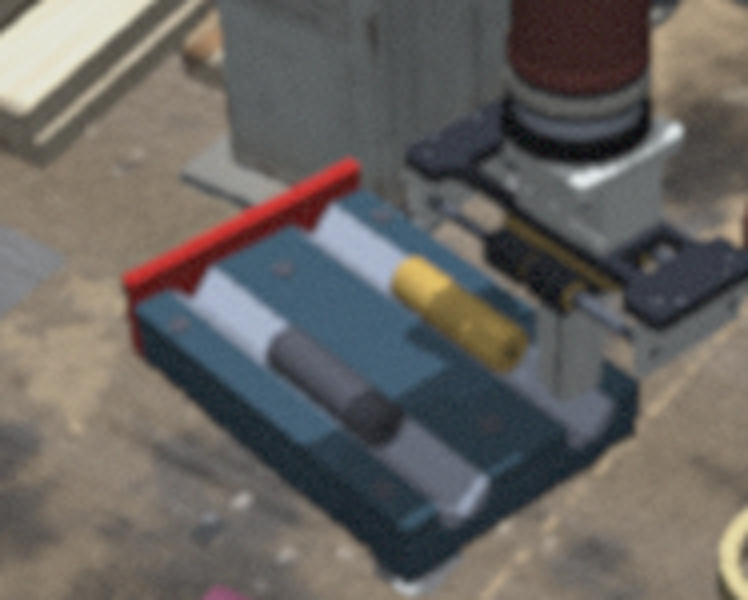

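The fingers stand behind the rod, in line with the groove: tips at wrist (280,252), rod end at (362,268). Approaching gently now.

Emit:
jog_arm(steps=[{"slide": [0, -0.02, 0.04], "turn": 0, "fingers": 0}, {"slide": [0, -0.02, 0.08], "turn": 0, "fingers": 0}, {"slide": [0, -0.02, 0.12], "turn": 0, "fingers": 0}, {"slide": [0, -0.02, 0.16], "turn": 0, "fingers": 0}, {"slide": [0, -0.02, 0.2], "turn": 0, "fingers": 0}])

```text
time: 4.1
eef_pos: [0.5801, -0.0924, 0.0531]
tool_rot: [-0.434, 0.558, 0.434, 0.558]
ft_force: [-0.5, -0.4, 1.1]
width: 0.0009
```

Emit:
jog_arm(steps=[{"slide": [0, 0, 0.03], "turn": 0, "fingers": 0}, {"slide": [0, 0, 0.06], "turn": 0, "fingers": 0}, {"slide": [0, 0, 0.09], "turn": 0, "fingers": 0}, {"slide": [0, 0, 0.12], "turn": 0, "fingers": 0}, {"slide": [0, 0, 0.15], "turn": 0, "fingers": 0}])

```text
time: 4.52
eef_pos: [0.5831, -0.0797, 0.0526]
tool_rot: [-0.434, 0.559, 0.434, 0.558]
ft_force: [-0.0, -3.2, 1.0]
width: 0.0
```

Emit:
jog_arm(steps=[{"slide": [0, 0, 0.03], "turn": 0, "fingers": 0}, {"slide": [0, 0, 0.06], "turn": 0, "fingers": 0}, {"slide": [0, 0, 0.09], "turn": 0, "fingers": 0}, {"slide": [0, 0, 0.12], "turn": 0, "fingers": 0}, {"slide": [0, 0, 0.15], "turn": 0, "fingers": 0}])

```text
time: 4.93
eef_pos: [0.5871, -0.064, 0.0526]
tool_rot: [-0.434, 0.558, 0.434, 0.558]
ft_force: [-1.2, -2.1, 0.2]
width: 0.0008
```

```bash
python3 look.py 3 wrist
```

```text
4.9333 tcp [ 0.58711554 -0.06404044  0.05260954] fixt [-54.1 -47.   52.6] yaw z 75.75 down [-0. -0. -1.] F [-1.2 -2.1  0.2] 0.0007558336969842184
```

View pics/wrist3.png

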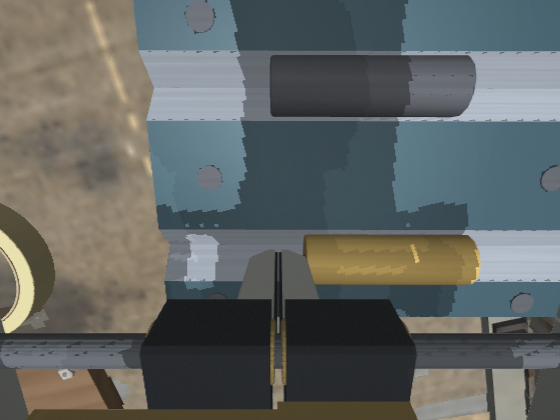

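The fingers are in contact, with the rod end at wrist column 304, and the rod is sliding at about 2.5 N. Roughly 68 mm remain, so I'll do 55 mm and then creep.

Emit:
jog_arm(steps=[{"slide": [0, 0.01, 0.04], "turn": 0, "fingers": 0}, {"slide": [0, 0.01, 0.08], "turn": 0, "fingers": 0}, {"slide": [0, 0.01, 0.12], "turn": 0, "fingers": 0}, {"slide": [0, 0.01, 0.16], "turn": 0, "fingers": 0}, {"slide": [0, 0.01, 0.2], "turn": 0, "fingers": 0}])

```text
time: 5.4
eef_pos: [0.5912, -0.044, 0.0527]
tool_rot: [-0.434, 0.558, 0.434, 0.558]
ft_force: [0.3, -2.4, 1.1]
width: 0.0003
```

Emit:
jog_arm(steps=[{"slide": [0, 0, 0.04], "turn": 0, "fingers": 0}, {"slide": [0, 0, 0.08], "turn": 0, "fingers": 0}, {"slide": [0, 0, 0.12], "turn": 0, "fingers": 0}, {"slide": [0, 0, 0.16], "turn": 0, "fingers": 0}, {"slide": [0, 0, 0.2], "turn": 0, "fingers": 0}])

```text
time: 5.82
eef_pos: [0.5961, -0.0248, 0.0527]
tool_rot: [-0.434, 0.558, 0.434, 0.558]
ft_force: [0.2, -2.7, 1.4]
width: 0.0004
```

Emit:
jog_arm(steps=[{"slide": [0, 0, 0.03], "turn": 0, "fingers": 0}, {"slide": [0, 0, 0.06], "turn": 0, "fingers": 0}, {"slide": [0, 0, 0.09], "turn": 0, "fingers": 0}, {"slide": [0, 0, 0.12], "turn": 0, "fingers": 0}, {"slide": [0, 0, 0.15], "turn": 0, "fingers": 0}])

```text
time: 6.23
eef_pos: [0.5997, -0.0105, 0.0526]
tool_rot: [-0.434, 0.558, 0.434, 0.558]
ft_force: [-0.8, -3.1, 0.2]
width: 0.0008
```

```bash
python3 look.py 4 wrist scene
```

```text
6.2333 tcp [ 0.59967754 -0.01048079  0.05263343] fixt [  0.9 -46.   52.6] yaw z 75.75 down [-0. -0. -1.] F [-0.8 -3.1  0.2] 0.0008425277679836227
```

View pics/wrist4.png

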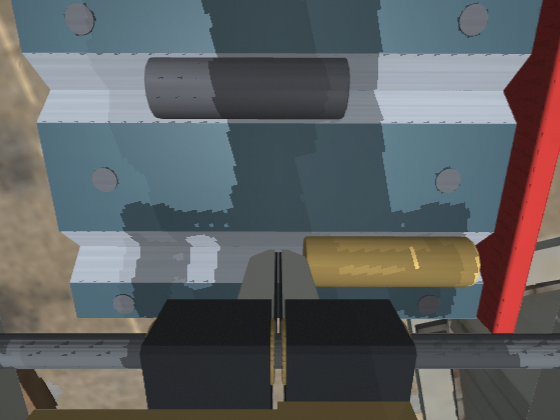

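View pics/scene4c.png

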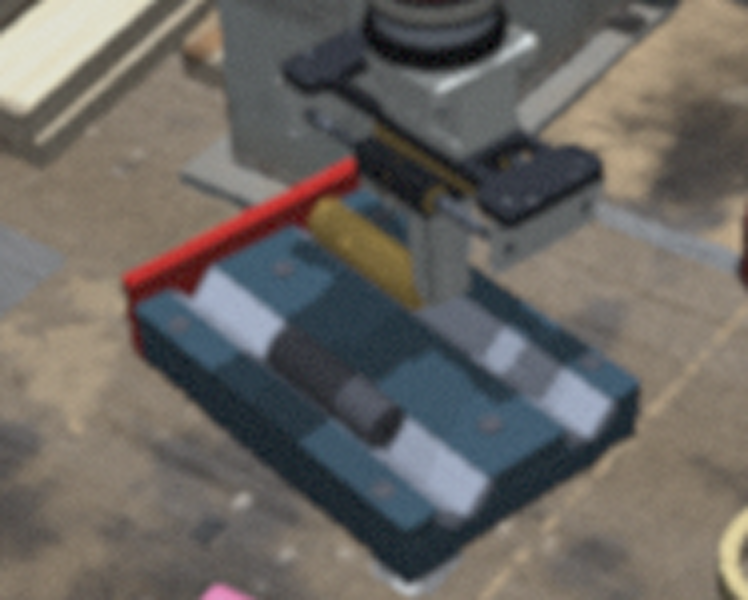

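The rod end at wrist (478,262) is just short of the plate, and the fixture and steel rod have not moved. Creeping in small steps and watching the force.

Emit:
jog_arm(steps=[{"slide": [0, 0, 0.01], "turn": 0, "fingers": 0}, {"slide": [0, 0, 0.02], "turn": 0, "fingers": 0}, {"slide": [0, 0, 0.03], "turn": 0, "fingers": 0}, {"slide": [0, 0, 0.04], "turn": 0, "fingers": 0}, {"slide": [0, 0, 0.05], "turn": 0, "fingers": 0}])

```text
time: 6.75
eef_pos: [0.6007, -0.0059, 0.0526]
tool_rot: [-0.434, 0.558, 0.434, 0.558]
ft_force: [-0.3, -2.9, 0.2]
width: 0.0007
```

```bash
python3 look.py 5 wrist
python3 - <<'E'
import cv2
a=cv2.imread('pics/wrist5.png')[200:340,400:560];cv2.imwrite('pics/wrist5c.png',cv2.resize(a,None,fx=4,fy=4,interpolation=cv2.INTER_CUBIC))
E
```

```text
6.75 tcp [ 0.6007397  -0.00594929  0.0526225 ] fixt [  5.5 -45.9  52.6] yaw z 75.74 down [-0. -0. -1.] F [-0.3 -2.9  0.2] 0.0007199559139357981
```

View pics/wrist5c.png

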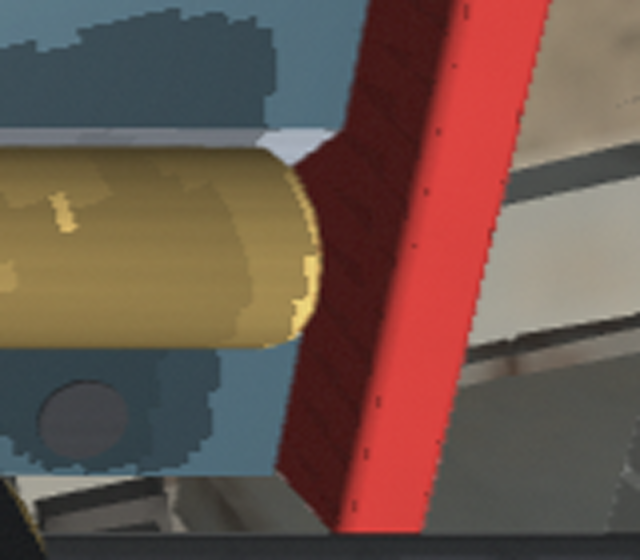

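The rod's crown is at crop column 320 and the plate's top inner edge at about 390, which leaves roughly 8 mm. Continuing.

Emit:
jog_arm(steps=[{"slide": [0, 0, 0.01], "turn": 0, "fingers": 0}, {"slide": [0, 0, 0.02], "turn": 0, "fingers": 0}, {"slide": [0, 0, 0.03], "turn": 0, "fingers": 0}, {"slide": [0, 0, 0.04], "turn": 0, "fingers": 0}, {"slide": [0, 0, 0.05], "turn": 0, "fingers": 0}])

```text
time: 7.22
eef_pos: [0.6021, -0.0007, 0.0526]
tool_rot: [-0.434, 0.558, 0.434, 0.558]
ft_force: [-0.8, -2.9, -0.0]
width: 0.0005
```

Emit:
jog_arm(steps=[{"slide": [0, 0, 0.005], "turn": 0, "fingers": 0}, {"slide": [0, 0, 0.01], "turn": 0, "fingers": 0}, {"slide": [0, 0, 0.01], "turn": 0, "fingers": 0}])

```text
time: 7.47
eef_pos: [0.6024, 0.0003, 0.0526]
tool_rot: [-0.434, 0.558, 0.434, 0.558]
ft_force: [-1.1, -2.0, -0.2]
width: 0.0002
```

```bash
python3 look.py 6 wrist
python3 - <<'E'
import cv2
a=cv2.imread('pics/wrist6.png')[200:340,400:560];cv2.imwrite('pics/wrist6c.png',cv2.resize(a,None,fx=4,fy=4,interpolation=cv2.INTER_CUBIC))
E
```

```text
7.4667 tcp [6.02365569e-01 3.07160587e-04 5.26037276e-02] fixt [ 12.  -46.   52.6] yaw z 75.77 down [-0.  0. -1.] F [-1.1 -2.  -0.2] 0.00018146220172092134
```

View pics/wrist6c.png

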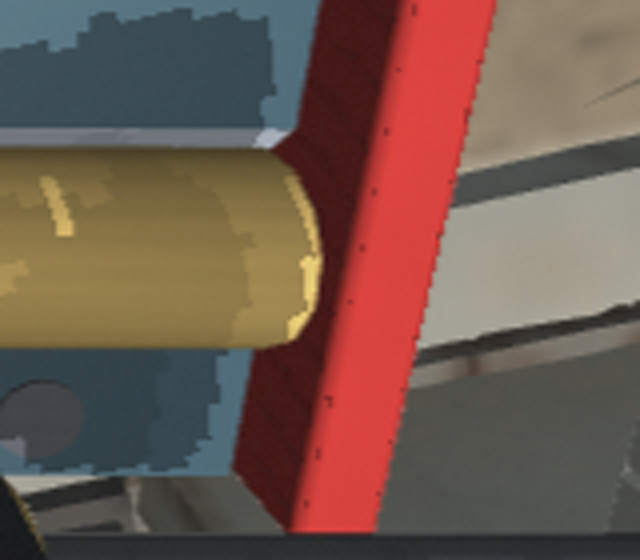

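The plate edge is at about 343 and the rod at 321, so about 3 mm remains. Moving 2 mm, then half-millimetre steps.

Emit:
jog_arm(steps=[{"slide": [0, 0, 0.005], "turn": 0, "fingers": 0}, {"slide": [0, 0, 0.01], "turn": 0, "fingers": 0}, {"slide": [0, 0, 0.015], "turn": 0, "fingers": 0}, {"slide": [0, 0, 0.02], "turn": 0, "fingers": 0}, {"slide": [0, 0, 0.02], "turn": 0, "fingers": 0}])

```text
time: 7.93
eef_pos: [0.6029, 0.0022, 0.0526]
tool_rot: [-0.434, 0.558, 0.434, 0.558]
ft_force: [-0.8, -2.8, 0.1]
width: 0.0006
```

Emit:
jog_arm(steps=[{"slide": [0, 0, 0.005], "turn": 0, "fingers": 0}, {"slide": [0, 0, 0.005], "turn": 0, "fingers": 0}, {"slide": [0, 0, 0.005], "turn": 0, "fingers": 0}])

```text
time: 8.18
eef_pos: [0.603, 0.0026, 0.0527]
tool_rot: [-0.434, 0.558, 0.434, 0.558]
ft_force: [-0.8, -2.0, 0.2]
width: 0.0006
```

```bash
python3 look.py 7 wrist
python3 - <<'E'
import cv2
a=cv2.imread('pics/wrist7.png')[200:340,400:560];cv2.imwrite('pics/wrist7c.png',cv2.resize(a,None,fx=4,fy=4,interpolation=cv2.INTER_CUBIC))
E
```

```text
8.1833 tcp [0.60299154 0.00261949 0.05265968] fixt [ 14.4 -46.   52.7] yaw z 75.76 down [-0.  0. -1.] F [-0.8 -2.   0.2] 0.0006201344117297415
```

View pics/wrist7c.png

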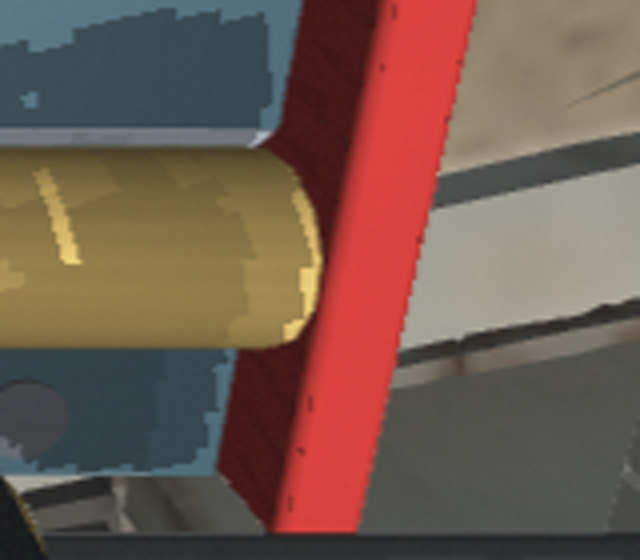

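Less than 1 mm left by eye. Half-millimetre steps until the force rises.

Emit:
jog_arm(steps=[{"slide": [0, 0, 0.005], "turn": 0, "fingers": 0}, {"slide": [0, 0, 0.005], "turn": 0, "fingers": 0}, {"slide": [0, 0, 0.005], "turn": 0, "fingers": 0}])

```text
time: 8.48
eef_pos: [0.6031, 0.0031, 0.0526]
tool_rot: [-0.434, 0.558, 0.434, 0.558]
ft_force: [-0.1, -2.3, 0.7]
width: 0.0007
```

Emit:
jog_arm(steps=[{"slide": [0, 0, 0.005], "turn": 0, "fingers": 0}, {"slide": [0, 0, 0.005], "turn": 0, "fingers": 0}, {"slide": [0, 0, 0.005], "turn": 0, "fingers": 0}])

```text
time: 8.73
eef_pos: [0.6032, 0.0036, 0.0526]
tool_rot: [-0.434, 0.558, 0.434, 0.558]
ft_force: [-1.0, -1.7, -0.9]
width: 0.0006
```

Emit:
jog_arm(steps=[{"slide": [0, 0, 0.005], "turn": 0, "fingers": 0}, {"slide": [0, 0, 0.005], "turn": 0, "fingers": 0}, {"slide": [0, 0, 0.005], "turn": 0, "fingers": 0}])

```text
time: 8.98
eef_pos: [0.6032, 0.0037, 0.0526]
tool_rot: [-0.434, 0.558, 0.434, 0.558]
ft_force: [-1.3, -2.3, 0.6]
width: 0.0007
```

```bash
python3 look.py 8 wrist
python3 - <<'E'
import cv2
a=cv2.imread('pics/wrist8.png')[200:340,400:560];cv2.imwrite('pics/wrist8c.png',cv2.resize(a,None,fx=4,fy=4,interpolation=cv2.INTER_CUBIC))
E
```

```text
8.9833 tcp [0.60323787 0.00369779 0.05260745] fixt [ 15.5 -46.   52.6] yaw z 75.75 down [-0. -0. -1.] F [-1.3 -2.3  0.6] 0.0007399009717675878
```

View pics/wrist8c.png

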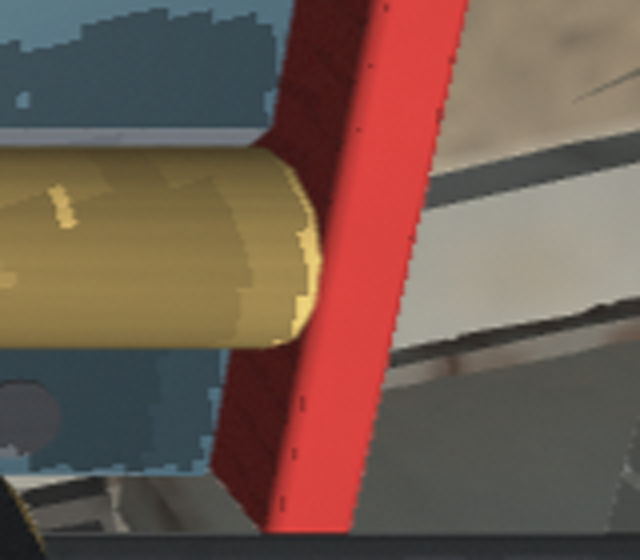

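Emit:
jog_arm(steps=[{"slide": [0, 0, 0.005], "turn": 0, "fingers": 0}, {"slide": [0, 0, 0.005], "turn": 0, "fingers": 0}, {"slide": [0, 0, 0.005], "turn": 0, "fingers": 0}])

```text
time: 9.28
eef_pos: [0.6033, 0.0038, 0.0526]
tool_rot: [-0.434, 0.559, 0.434, 0.558]
ft_force: [-1.6, -3.7, 1.0]
width: 0.0006
```

Motion has stalled and the force is up to 4 N, so contact with the stop is building. One more half millimetre to confirm.

Emit:
jog_arm(steps=[{"slide": [0, 0, 0.005], "turn": 0, "fingers": 0}, {"slide": [0, 0, 0.005], "turn": 0, "fingers": 0}, {"slide": [0, 0, 0.005], "turn": 0, "fingers": 0}])

```text
time: 9.53
eef_pos: [0.6033, 0.0038, 0.0526]
tool_rot: [-0.434, 0.559, 0.434, 0.558]
ft_force: [-1.1, -4.4, 0.1]
width: 0.0004
```

Emit:
jog_arm(steps=[{"slide": [0, 0, 0.005], "turn": 0, "fingers": 0}, {"slide": [0, 0, 0.01], "turn": 0, "fingers": 0}, {"slide": [0, 0, 0.01], "turn": 0, "fingers": 0}])

```text
time: 9.78
eef_pos: [0.6033, 0.0038, 0.0526]
tool_rot: [-0.434, 0.559, 0.433, 0.557]
ft_force: [-2.4, -5.4, 1.3]
width: 0.0004
```

```bash
python3 look.py 9 wrist
python3 - <<'E'
import cv2
a=cv2.imread('pics/wrist9.png')[200:340,400:560];cv2.imwrite('pics/wrist9c.png',cv2.resize(a,None,fx=4,fy=4,interpolation=cv2.INTER_CUBIC))
E
```

```text
9.7833 tcp [0.60329686 0.00384524 0.05258987] fixt [ 15.7 -46.   52.6] yaw z 75.69 down [-0.001 -0.003 -1.   ] F [-2.4 -5.4  1.3] 0.00035631626705011056
```

View pics/wrist9c.png

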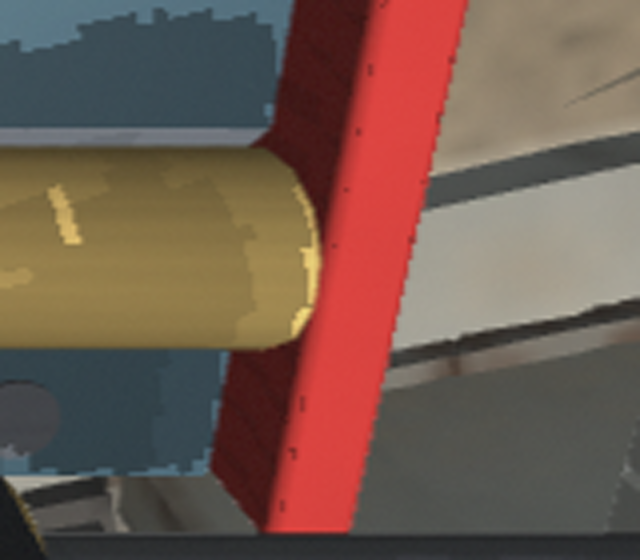

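The force is rising while the TCP stays put, and the rod crown meets the plate edge. The rod is seated, so I'll back off and then rise.

Emit:
jog_arm(steps=[{"slide": [0, 0, -0.04], "turn": 0, "fingers": 0}, {"slide": [0, 0, -0.1], "turn": 0, "fingers": 0}, {"slide": [0, 0, -0.2], "turn": 0, "fingers": 0}, {"slide": [0, 0, -0.3], "turn": 0, "fingers": 0}, {"slide": [0, 0, -0.4], "turn": 0, "fingers": 0}])

```text
time: 10.25
eef_pos: [0.5939, -0.0333, 0.0527]
tool_rot: [-0.434, 0.558, 0.434, 0.558]
ft_force: [-0.8, -0.3, -0.6]
width: 0.0005
```

Emit:
jog_arm(steps=[{"slide": [-0.2, 0, -0.1], "turn": 0, "fingers": 0}, {"slide": [-0.4, 0, -0.2], "turn": 0, "fingers": 0}, {"slide": [-0.6, 0, -0.3], "turn": 0, "fingers": 0}, {"slide": [-0.8, 0, -0.4], "turn": 0, "fingers": 0}, {"slide": [-1.0, 0, -0.5], "turn": 0, "fingers": 0}])

```text
time: 10.67
eef_pos: [0.5812, -0.0827, 0.1536]
tool_rot: [-0.434, 0.558, 0.434, 0.558]
ft_force: [-0.0, -0.8, 0.4]
width: 0.0002
```

Emit:
jog_arm(steps=[{"slide": [-0.2, 0, 0], "turn": 0, "fingers": 0}, {"slide": [-0.4, 0, 0], "turn": 0, "fingers": 0}, {"slide": [-0.6, 0, 0], "turn": 0, "fingers": 0}, {"slide": [-0.6, 0, 0], "turn": 0, "fingers": 0}])

```text
time: 11.0
eef_pos: [0.584, -0.0826, 0.217]
tool_rot: [-0.436, 0.556, 0.432, 0.561]
ft_force: [1.2, -0.3, -0.3]
width: 0.0008
```

```bash
python3 look.py 10 wrist scene
python3 - <<'E'
import cv2
a=cv2.imread('pics/wrist10.png')[40:265,250:550];cv2.imwrite('pics/wrist10c.png',cv2.resize(a,None,fx=2.6,fy=2.6,interpolation=cv2.INTER_CUBIC))
E
```

```text
11.0 tcp [ 0.58404039 -0.08262897  0.21696421] fixt [-72.9 -48.5 217. ] yaw z 75.69 down [ 0.009 -0.001 -1.   ] F [ 1.2 -0.3 -0.3] 0.0008352623867487964
```

View pics/wrist10.png

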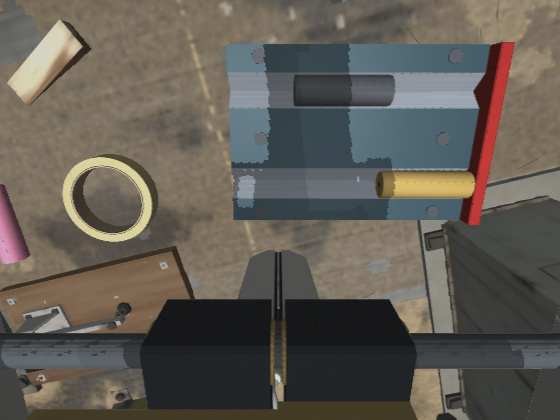

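View pics/scene10c.png

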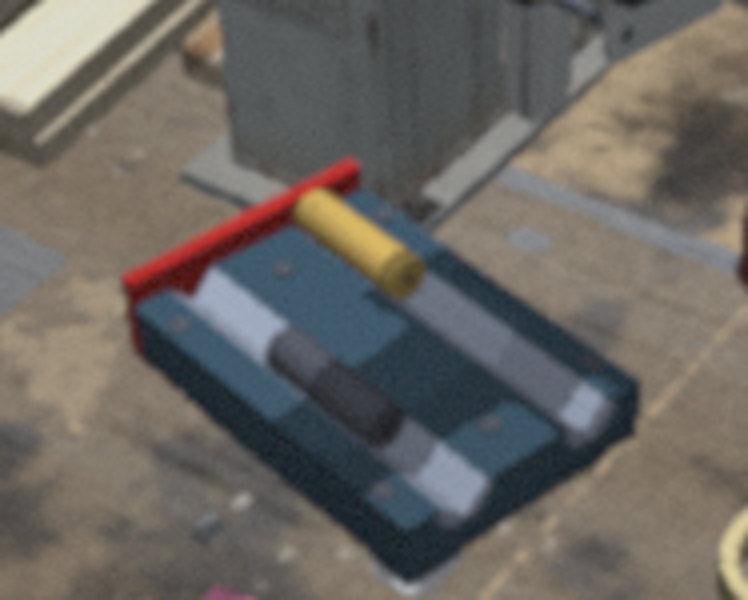

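The rod now lies in the groove with its end on the red plate (wrist (474,184), scene crop (305,205)). The fixture corners at scene crop (127,280) and (637,380), and the steel rod, are where they were before. I'll let the arm settle, then hand in.

Emit:
jog_arm(steps=[{"slide": [0, 0, 0], "turn": 0, "fingers": 0}, {"slide": [0, 0, 0], "turn": 0, "fingers": 0}, {"slide": [0, 0, 0], "turn": 0, "fingers": 0}])

```text
time: 11.35
eef_pos: [0.5809, -0.0813, 0.2113]
tool_rot: [-0.433, 0.559, 0.435, 0.557]
ft_force: [0.2, 0.4, -0.2]
width: 0.0006
```

Run:
```python
from cell import env
import numpy as np
s=env.sense();print(s['time'],np.abs(s['qvel']).max(),s['ft_force']);print(env.hand_in())
```

```text
11.35 0.010297485969912621 [ 0.22841605  0.40252738 -0.19171292]
the job is handed in; nothing more can be done
None
```

The brass rod is pushed along its groove to the red stop plate, and the job is handed in at 11.35 s. I pushed its open end with the shut fingers at about 2–3 N, then in half-millimetre steps near the stop. I stopped when the force rose to about 6 N with the arm no longer advancing.

**Last checks:** In the wrist and scene views the rod's end meets the plate and the rod is still down in its groove. The fixture and the steel rod look unmoved in the scene view. The arm stood clear with no force on it.

**Disagreements:** The views differed by up to about 4 mm at most points along the groove. One far plate corner was about 12 mm off, and the rod's ends triangulated about 6 mm too high. For that reason I judged the final contact by force and a close look, not by those measurements.

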